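# Open the spring-locked sliding cover of a topping station

## Task

Uncover the pan in the steel topping station for service: with a fingertip press the spring catch in the cover's thumb slot down, keep it down while you start pushing the sliding cover past it, and then push the cover gently all the way open, until the catch stands up free again. Use fingertips only: grip, lift or carry nothing, do not force the cover against the raised catch, and leave the other kitchen things where they are.

Things in the scene. Friction and masses are not known exactly. Their poses are not given: they have to be found in the camera images.
- station: low stainless topping station fixed to the counter, 224 mm wide (x), 410 mm long (y), 112 mm high at its channel lips; a 22 mm carrying handle at each end. Origin: centre of its underside; z up; +y = the way the cover opens. Fixed top plate at z = 100 mm; under the closed cover an open pan, y = -122 to -12, rim at z = 97. Nothing stands on it; bystanders stand beside it
- cover (a joint): travel of the sliding cover in m: 0 closed (starts at 0 to 0.002), 0.186 fully open at its end stop, towards the station's +y; about 3 N of friction, stays where left. A 5 mm steel plate 200 (x) by 192 mm (y), top 107 mm above the counter, underside 2 mm above the top plate, captive in side channels. Near its -y end it has a thumb slot, a hole 64 mm (x) by 46 mm (y)
- cover_face (a point): point on the cover: middle of the slot's +y edge, at the level of the cover's top, 107 mm above the counter. From that edge an upright push face, 76 mm wide, rises 14 mm (its back slopes down away from the slot). The slot reaches 46 mm from here towards the station's -y, then a 16 mm strip ends the cover. Closed: station x = 0, y = -134 mm. Axes as the station's
- catch (a joint): how far the spring catch is down, in m: 0 up, 0.009 fully down (level with the top plate); 2.3 N starts it, 6.3 N holds it fully down. Up, it blocks the strip behind the slot after 3 mm of cover travel; down by 0.0075 or more, the strip passes over it and then keeps it at about 0.007, until it springs up behind the cover after about 59 mm of travel
- catch_top (a point): centre of the flat top of the spring catch, a dark steel plunger 36 mm (x) by 40 mm (y) that stands in the thumb slot of the closed cover with about 3 mm of play to the slot's -y and +y edges. Up, its top is 109 mm above the counter, 2 mm above the cover. It moves only vertically, at station x = 0, y = -157 mm. Axes as the station's
- shaker: bystander: steel shaker, 66 mm across, 96 mm high, stands near the station on the robot's side; origin under its centre
- jar: bystander: amber glass jar with steel lid, 72 mm across, 105 mm high, stands near the station on the far side; origin under its centre
- bowl: bystander: small metal bowl, 116 mm across, 45 mm high, on the far side of the station; origin under its centre
- scraper: bystander: steel scraper with black handle, 260 mm long, 75 mm wide, lying on the counter across the station's +y end; origin near its middle, blade along its +x
- cutter: bystander: bench dough cutter with wooden handle lying on the wooden board at the right, 130 x 110 mm; origin under its blade's lower edge
- wheel: bystander: pizza wheel with black handle, 190 mm long, lying on the wooden board at the right; origin near its middle
- cup: bystander: white plastic cup, 76 mm across, 85 mm high, on the counter at the left; origin under its centre

How it is judged:
On the way, in this order (a step that is already met when the one before it is completed fails the run):
1. the catch is pressed down by the fingers with the cover still closed (value of joint catch above 0.0065 m and value of joint cover below 0.0045 m and contact force between the fingers and catch above 0.5 N), for 0.05 s.
2. the cover is slid past the catch while the fingers still hold it down (value of joint cover above 0.005 m and value of joint catch above 0.0065 m and contact force between the fingers and catch above 0.3 N), for 0.02 s.
At the end, for the whole second after the job is handed in: the cover is fully open (within 10 mm of its end stop) and at rest, and the catch stands fully up again (within 1.5 mm) (value of joint cover above 0.176 m and value of joint catch below 0.0015 m and velocity of joint cover between -0.01 and 0.01 m/s); the robot touches nothing.
It fails at once if the cover is forced against the raised catch (over 30 N) (contact force between cover and catch above 30 N).
It fails at once if the cover is gripped or shoved hard (over 60 N from the fingers) (contact force between the fingers and cover above 60 N).
It fails at once if a bystander is lifted or moved by more than 20 mm (distance of any of shaker, jar, bowl, scraper, cutter, wheel, cup from where it was at the start of the episode above 0.02 m).
It fails at once if a standing bystander is tipped over (angle between any of shaker, jar, bowl, cup's own z axis and vertical above 0.5 rad).
It also fails if it takes over 38 s, if anything falls off the work surface, if the arm or the gripper's body presses on something with over 40 N, if the wrist force passes 120 N, or if a joint passes its speed limit or range.

## Robot

A 6-joint arm with a two-finger parallel gripper is mounted at the origin on the work surface. World frame = base frame: x ahead of the robot, y to its left, z up, the work surface at z = 0. Lengths are in m, angles in rad, forces in N, time in s.
With the tool pointing down it reaches from about 0.375 to 0.975 m from the base axis. Payload 3.8 kg.
Tool frame: the origin (TCP) lies on the centre line of the jaws, within the pads' length; the fingertips stand 25 mm ahead of it and the grasp point (between the pads) lies 6 mm ahead of it; y points along the fingers, z is the direction in which the jaws open and shut, and the axes are right-handed (so a half turn about y gives the same grasp; the last joint's range is limited). The gripper opens to 85 mm and grips with 20 to 120 N. Pads are 22 mm wide; open, the fingers measure 114 mm over their backs; the gripper's body (76 mm by 85 mm) begins 54 mm behind the grasp point. The pads swing forward as they close: fully open they stand 13 mm farther back than shut.
Start: joints at [-1.324, 0.264, 1.604, -0, 1.274, -0.037], TCP at [0.189, -0.648, 0.256] pointing down, gripper open.
Joint ranges: [-2.63, 2.63], [-0.94, 2.18], [0.31, 2.57], [-1.31, 4.45], [0, 2.66], [-2.55, 2.55]. Speed limits (rad/s): [2.57, 2.57, 3.14, 3.14, 3.14, 3.14].

## Interface

Orientations are given as a rotation vector (axis times angle).
In Python, from workcell import bot gives the robot as it stands.
- The arm moves only by the shell command python3 -m jog 'ROWS' [FORCE]. ROWS is JSON, a list of rows, each a list of 5 numbers: the shift along the world's x, y, z in mm, then the turn about the world's z in degrees, then the finger opening in mm, from 0 to 85.4. A call has exactly 10 rows; each row is the pose to reach, as a shift and turn from the pose commanded when the call began; what a row does not reach only later rows make up. A row lasts 1/8 s, in which the tool goes at most 62.5 mm and 10.7 degrees, less where a joint would pass 70% of its speed; a pose out of reach is approached as far as the arm can. A call with a gripper value outside its range is refused whole. The fingers move at their own pace and stop on an object; FORCE is the grip in N (left out, the last holds). Time passes only in rows, so rows that repeat a pose let the fingers close, or fill a call up. It gives the time, the measured TCP pose, the force and the opening at its end, in the units of the state.
- bot.read_state(): the state, without advancing time (a new reading comes with each control period).
- bot.read_camera(name): name is "scene" or "top" or "wrist"; returns a dict with "pixels" (384x512x3 uint8, red, green, blue), "fx", "fy", "cx", "cy" (pixels), "R" (3x3) and "t" (3): a world point X has camera coordinates R X + t. Camera axes: x right, y down, z forward; pixel columns grow to the right and rows downward; lengths in m; the calibration is good to about 2 mm. A picture is of the moment at which its call begins. There is no depth.
- bot.finish_job(): hands the job in, once; it reports no verdict.
The state is a dict: "time": time; "q": joint angles; "joint_vel": joint speeds; "joint_torque": joint torques, N m; "tool_pos": TCP position; "tcp_rot": TCP orientation; "wrist_force": force on the tool from outside, world axes, zero at the start; "torque": the same for the moment, N m; "width": opening from 0.0 (shut) to 1.0 (fully open).
Only numpy, scipy, OpenCV 4.12 (cv2) and the standard library are available. Lean on these libraries where they do the work, as an engineer would, in place of code of your own. Each camera call takes 0.05 s, during which the arm holds its last target.

## Working session

There is one attempt and no reset: what is moved stays moved. The work goes in short steps, Python scripts to look and compute and a shell command to move; the robot and the scene stay as the last step left them, time stands still between calls to the robot, and variables do not carry over. Pictures are saved under pics/ and viewed, and the job is handed in when it is done.

```bash
mkdir -p pics; ls; python3 - <<'E'
from workcell import bot
import cv2
s=bot.read_state(); print(s)
for n in ("scene","top","wrist"):
    c=bot.read_camera(n); cv2.imwrite(f"pics/{n}0.png",c["pixels"][:,:,::-1]); print(n,c["fx"],c["cx"],c["cy"],c["R"],c["t"])
E
```

```text
pics
{'time': 0.0, 'q': array([-1.32391502e+00,  2.64747068e-01,  1.60534837e+00, -8.20128804e-06,
        1.27367046e+00, -3.69022570e-02]), 'joint_vel': array([-6.93425034e-04, -1.56243509e-03,  1.11795341e-03, -5.65083725e-05,
       -1.57194265e-03, -6.57619243e-08]), 'joint_torque': array([ 8.76603717e-04, -5.15106869e+01, -3.67311358e+01,  7.77693822e-05,
        1.31412360e-02, -8.20197670e-06]), 'tool_pos': array([ 0.18882778, -0.64736992,  0.25497988]), 'tcp_rot': array([-0.29585996,  2.07161466, -2.0670985 ]), 'wrist_force': array([-1.00549517,  0.09172452,  0.27004932]), 'torque': array([ 0.02835821,  0.00799974, -0.02642211]), 'width': 1.0021788667113642}
scene 385.54319992074386 254.98464084437808 192.23134887339648 [[ 0.17914898  0.98370857 -0.01493659]
 [ 0.73138066 -0.1433198  -0.66673965]
 [-0.65801821  0.1085214  -0.74514102]] [-0.12990567 -0.33741477  1.83637523]
top 457.5130719596486 257.9143726368704 192.25755510542805 [[ 0.02608793 -0.99959693 -0.01119854]
 [-0.9952914  -0.02492619 -0.09366814]
 [ 0.09335124  0.01358942 -0.99554049]] [0.02757935 0.60223481 1.7269238 ]
wrist 335.9569422771968 257.5286133204574 186.8571590240483 [[ 0.27997725 -0.96000503 -0.00175391]
 [-0.91857138 -0.26842354  0.29013002]
 [-0.27899707 -0.07961871 -0.95698563]] [-0.67297921 -0.03791439  0.37907657]
```

View pics/top0.png

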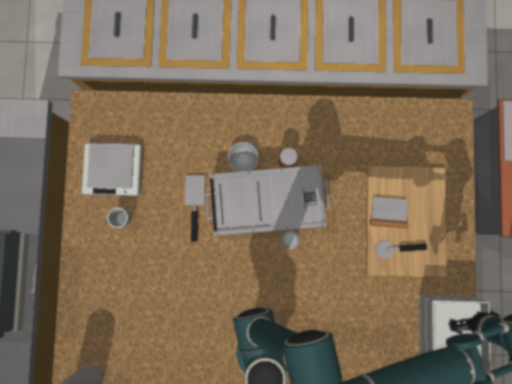

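View pics/scene0.png

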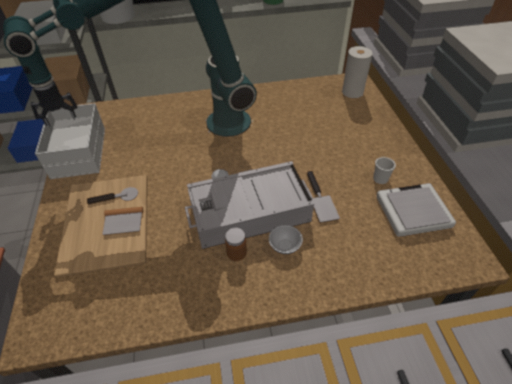

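View pics/wrist0.png

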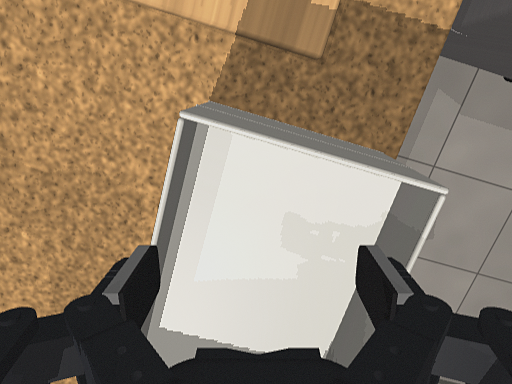

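```bash
cat > h.py <<'E'
import numpy as np, cv2
from workcell import bot
def ray(c,u,v):
    d=np.array([(u-c["cx"])/c["fx"],(v-c["cy"])/c["fy"],1.0]); return -c["R"].T@c["t"], c["R"].T@d
def onz(c,u,v,z):
    o,d=ray(c,u,v); return o+d*(z-o[2])/d[2]
def tri(c1,p1,c2,p2):
    A=[];b=[]
    for c,p in((c1,p1),(c2,p2)):
        o,d=ray(c,*p); d/=np.linalg.norm(d); P=np.eye(3)-np.outer(d,d); A.append(P); b.append(P@o)
    return np.linalg.lstsq(np.vstack(A),np.hstack(b),rcond=None)[0]
def proj(c,X):
    p=c["R"]@np.asarray(X)+c["t"]; return c["fx"]*p[0]/p[2]+c["cx"],c["fy"]*p[1]/p[2]+c["cy"]
def save(c,n,crop=None,k=1):
    im=c["pixels"][:,:,::-1]
    if crop: u0,v0,u1,v1=crop; im=im[v0:v1,u0:u1]
    if k!=1: im=cv2.resize(im,None,fx=k,fy=k,interpolation=cv2.INTER_CUBIC)
    cv2.imwrite("pics/"+n,im)
E
python3 - <<'E'
from h import *
t=bot.read_camera("top"); s=bot.read_camera("scene")
save(t,"top1.png",(200,130,340,260),5); save(s,"scene1.png",(170,150,350,270),4)
for p in((310,198),(213,235),(326,226)): print(onz(t,*p,.109))
E
```

```text
[ 0.57748831 -0.14879096  0.109     ]
[0.43382456 0.20088139 0.109     ]
[ 0.47702785 -0.20833283  0.109     ]
```

View pics/top1.png

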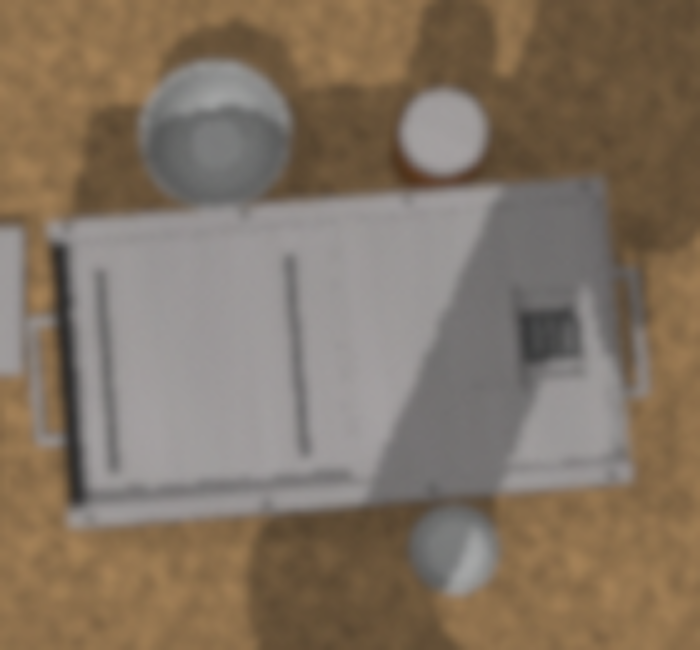

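View pics/scene1.png

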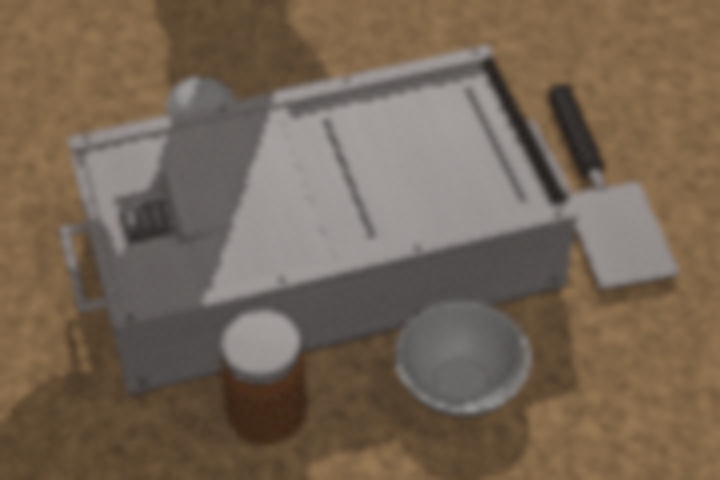

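```bash
python3 - <<'E'
from h import *
t=bot.read_camera("top"); s=bot.read_camera("scene"); w=bot.read_camera("wrist")
f=lambda u,v:(u/5+200,v/5+130)
g=lambda u,v:(u/4+170,v/4+150)
C=[onz(t,*f(*p),.112) for p in((50,222),(605,180),(632,482),(70,525))]
C=np.array(C);print(C.round(4)); L=[np.linalg.norm(C[i]-C[i-1]) for i in range(4)];print(L)
ctr=C.mean(0)
d=(C[0]-C[1])+(C[3]-C[2]); print("ctr",ctr,"yaw",np.degrees(np.arctan2(-d[0],d[1])))
y=d/np.linalg.norm(d); print("catch from ctr",ctr-0.157*y, "direct",onz(t,*f(549,335),.109))
print("tri catch",tri(t,f(549,335),s,g(147,217)))
from scipy.spatial.transform import Rotation as Ro
st=bot.read_state(); print(Ro.from_rotvec(st["tcp_rot"]).as_matrix().round(3)); print("cam",-w["R"].T@w["t"]-st["tool_pos"])
E
```

```text
[[ 0.6549  0.2194  0.112 ]
 [ 0.696  -0.1869  0.112 ]
 [ 0.4755 -0.2094  0.112 ]
 [ 0.4339  0.1969  0.112 ]]
[np.float64(0.2221280005983272), np.float64(0.40841284821238927), np.float64(0.22156621925181225), np.float64(0.4084393942855202)]
ctr [0.56509139 0.00499578 0.112     ] yaw 5.809643301433356
catch from ctr [ 0.58098352 -0.15119782  0.112     ] direct [ 0.58113307 -0.1480052   0.109     ]
tri catch [ 0.58199808 -0.14732043  0.10024799]
[[-0.96 -0.    0.28]
 [-0.28  0.   -0.96]
 [-0.   -1.   -0.  ]]
cam [0.0704256  0.02155182 0.11738348]
```

```bash
python3 -m jog '[[40,60,0,-1,0],[80,120,0,-2,0],[120,180,0,-4,0],[160,240,0,-5,0],[200,300,0,-7,0],[240,350,0,-8,0],[280,410,0,-10,0],[320,460,0,-10.5,0],[341,497,0,-10.5,0],[341,497,0,-10.5,0]]' 20; python3 - <<'E'
from h import *
w=bot.read_camera("wrist"); save(w,"w1.png",None,1.5)
E
```

```text
time: 1.65
tool_pos: [0.5313, -0.1485, 0.2566]
tcp_rot: [-0.11, 2.168, -2.168]
wrist_force: [0.7, -0.9, 0.3]
width: 0.003
```

View pics/w1.png

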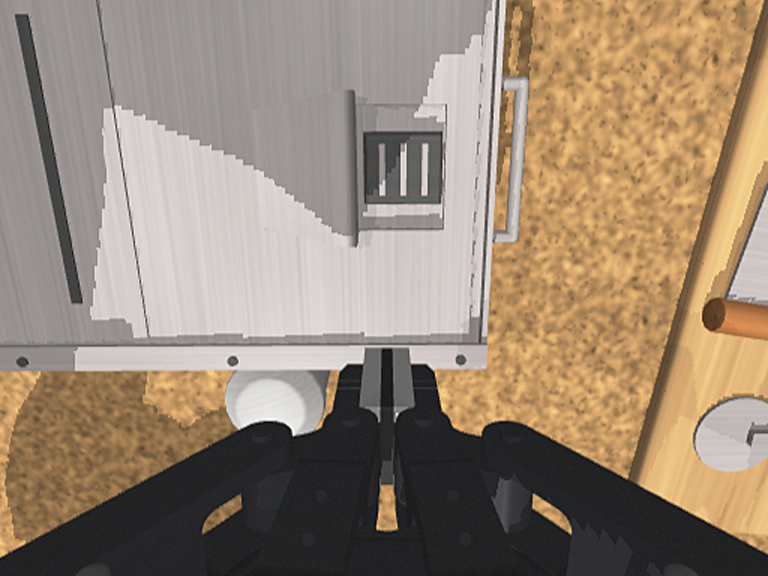

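```bash
python3 - <<'E'
from h import *
w=bot.read_camera("wrist"); t=bot.read_camera("top"); st=bot.read_state(); print(st["tool_pos"])
k=lambda u,v:(u/1.5,v/1.5)
f=lambda u,v:(u/5+200,v/5+130)
print("catch w",onz(w,*k(403,167),.109), "tri", tri(w,k(403,167),t,f(549,335)))
a=onz(w,*k(354,91),.121);b=onz(w,*k(356,245),.121); print("face top",a,b,np.linalg.norm(a-b), np.degrees(np.arctan2((b-a)[1],-(b-a)[0])))
q=[onz(w,*k(*p),.109) for p in((364,132),(441,132),(443,202),(364,204))]
print(np.array(q).round(4),[np.linalg.norm(q[i]-q[i-1]).round(4) for i in range(4)], np.mean(q,0))
a=onz(w,*k(150,335),.107)
# tip centre
for z in(.231,.225,.238): print(z,onz(w,*k(387,350),z)-st["tool_pos"])
E
```

```text
[ 0.53080308 -0.14937808  0.25637966]
catch w [ 0.58827377 -0.14701575  0.109     ] tri [ 0.58506385 -0.15008622  0.07137451]
face top [ 0.62152968 -0.11961717  0.121     ] [ 0.54759076 -0.1269676   0.121     ] 0.07430338271471794 -5.677242485718668
[[ 0.6034 -0.1255  0.109 ]
 [ 0.6074 -0.1642  0.109 ]
 [ 0.5726 -0.1699  0.109 ]
 [ 0.5672 -0.1288  0.109 ]] [np.float64(0.0363), np.float64(0.0389), np.float64(0.0353), np.float64(0.0415)] [ 0.58767107 -0.14707934  0.109     ]
0.231 [ 0.0099712   0.00552589 -0.02537966]
0.225 [ 0.00724418  0.00524911 -0.03137966]
0.238 [ 0.01315272  0.00584879 -0.01837966]
```

```bash
python3 -m jog '[[15,0,-10,0,0],[30,0,-20,0,0],[45,0,-35,0,0],[55,0,-50,0,0],[55,0,-65,0,0],[55,0,-80,0,0],[55,0,-92,0,0],[55,0,-100,0,0],[55,0,-100,0,0],[55,0,-100,0,0]]'; python3 - <<'E'
from h import *
w=bot.read_camera("wrist"); save(w,"w2.png",None,1.5)
t=bot.read_camera("top"); save(t,"t2.png",(200,130,340,260),5); s=bot.read_camera("scene"); save(s,"s2.png",(170,150,350,270),4)
st=bot.read_state(); print(st["tool_pos"],st["wrist_force"])
E
```

```text
time: 3.05
tool_pos: [0.5854, -0.1511, 0.157]
tcp_rot: [-0.108, 2.169, -2.17]
wrist_force: [-0.5, -0.2, -0.3]
width: -0.004
[ 0.58549792 -0.15111319  0.15708064] [-0.14634935 -0.46408796  0.83681534]
```

View pics/w2.png

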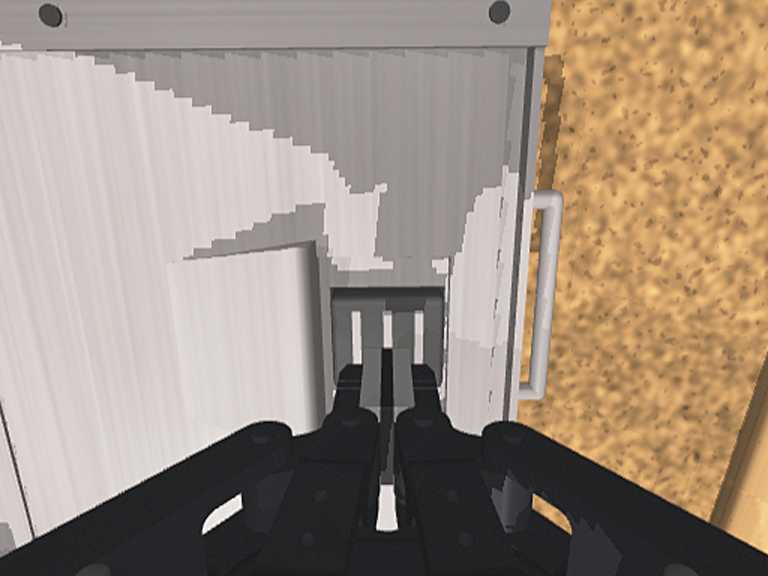

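View pics/s2.png

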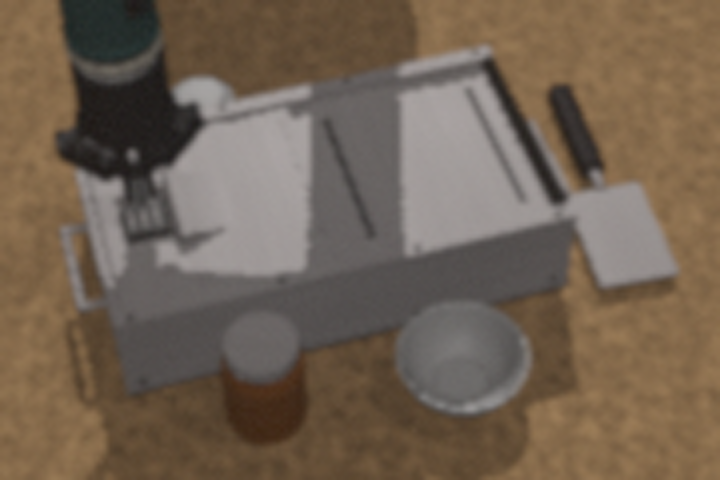

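View pics/t2.png

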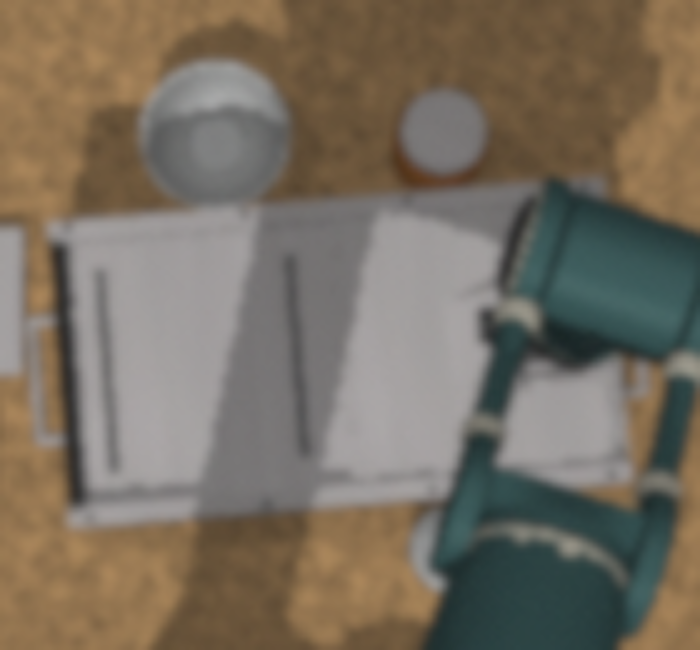

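```bash
python3 -m jog '[[0,0,-6,0,0],[0,0,-12,0,0],[0,0,-16,0,0],[0,0,-19,0,0],[0,0,-21,0,0],[0,0,-23,0,0],[0,0,-24,0,0],[0,0,-25,0,0],[0,0,-25,0,0],[0,0,-25,0,0]]'; python3 - <<'E'
from h import *
for i in range(4):
    w=bot.read_camera("wrist"); st=bot.read_state(); print(st["tool_pos"],st["wrist_force"])
save(w,"w3.png",None,1.5)
E
```

```text
time: 4.45
tool_pos: [0.5851, -0.151, 0.1315]
tcp_rot: [-0.109, 2.17, -2.17]
wrist_force: [-1.4, -0.4, 2.3]
width: 0.001
[ 0.58504531 -0.15102885  0.13146628] [-0.41890925 -0.13005638  3.19220429]
[ 0.5850205  -0.15102577  0.13142306] [-0.75335934  0.36124906  2.43518107]
[ 0.58507827 -0.15100699  0.13141176] [-0.70342074  1.19075417  2.88376239]
[ 0.58507848 -0.15103644  0.13141103] [-0.92461559 -0.0919656   2.65586242]
```

View pics/w3.png

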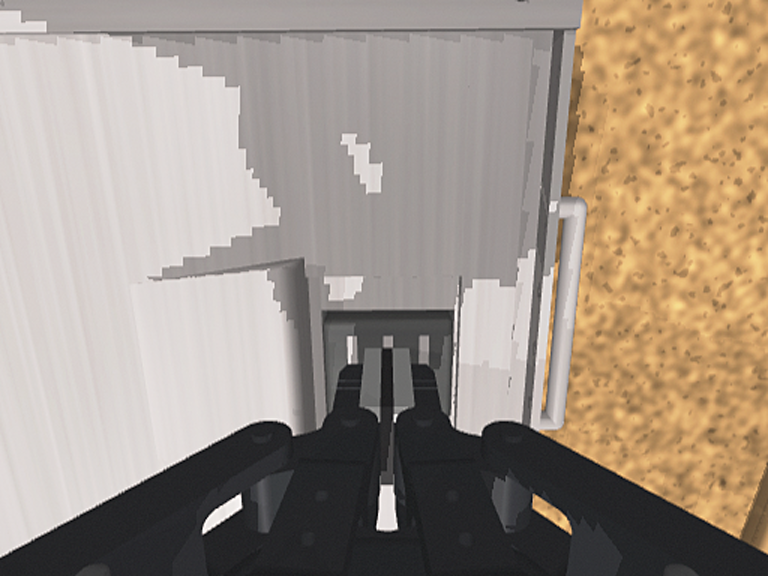

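```bash
python3 -m jog '[[0,0,-1,0,0],[0,0,-2,0,0],[0,0,-3,0,0],[0,0,-4,0,0],[0,0,-4,0,0],[0,0,-4.5,0,0],[0,0,-5,0,0],[0,0,-5,0,0],[0,0,-5,0,0],[0,0,-5,0,0]]'; python3 - <<'E'
from h import *
F=[];
for i in range(5):
    w=bot.read_camera("wrist"); st=bot.read_state(); F.append(st["wrist_force"])
print(st["tool_pos"],np.mean(F,0))
save(w,"w4.png",None,1.5)
E
```

```text
time: 5.9
tool_pos: [0.5851, -0.1511, 0.1264]
tcp_rot: [-0.109, 2.17, -2.17]
wrist_force: [-2.0, 0.2, 5.5]
width: 0.004
[ 0.58509815 -0.15103167  0.12639838] [-1.71119934  0.33278476  5.59187086]
```

View pics/w4.png

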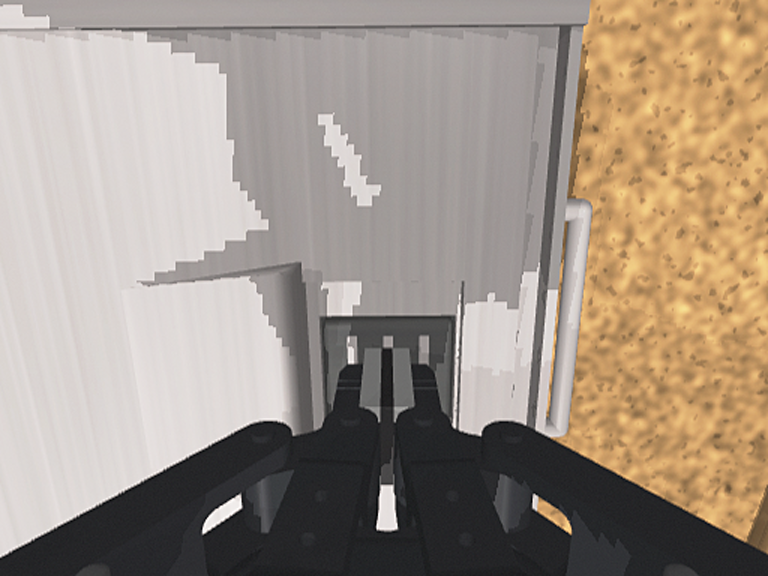

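```bash
python3 -m jog '[[0,0,-0.5,0,0],[0,0,-1,0,0],[0,0,-1.3,0,0],[0,0,-1.3,0,0],[-0.2,2,-1.3,0,0],[-0.4,4,-1.3,0,0],[-0.6,6,-1.3,0,0],[-0.6,6,-1.3,0,0],[-0.6,6,-1.3,0,0],[-0.6,6,-1.3,0,0]]'; python3 - <<'E'
from h import *
F=[];
for i in range(5):
    w=bot.read_camera("wrist"); st=bot.read_state(); F.append(st["wrist_force"])
print(st["tool_pos"],np.mean(F,0))
save(w,"w5.png",None,1.5)
E
```

```text
time: 7.4
tool_pos: [0.5857, -0.1462, 0.1259]
tcp_rot: [-0.106, 2.166, -2.171]
wrist_force: [-0.1, -2.4, 5.1]
width: 0.004
[ 0.58564771 -0.14620234  0.12587545] [-0.16214033 -2.52499727  5.5139355 ]
```

View pics/w5.png

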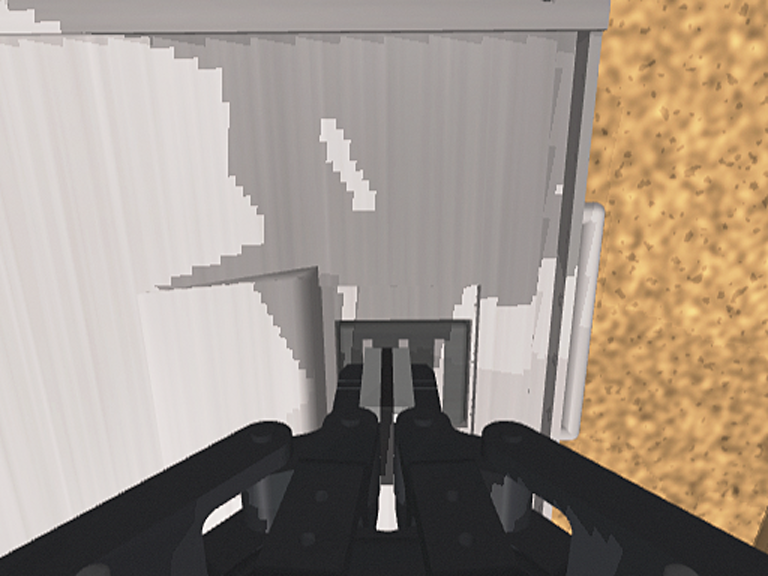

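```bash
python3 -m jog '[[0,0,-0.5,0,0],[0,0,-1,0,0],[0,0,-1.5,0,0],[0,0,-1.5,0,0],[0,0,-2,0,0],[0,0,-2,0,0],[0,0,-2,0,0],[0,0,-2,0,0],[0,0,-2,0,0],[0,0,-2,0,0]]'; python3 - <<'E'
from h import *
F=[];
for i in range(6):
    w=bot.read_camera("wrist"); st=bot.read_state(); F.append(st["wrist_force"])
print(st["tool_pos"],np.mean(F,0))
E
```

```text
time: 8.9
tool_pos: [0.5857, -0.1462, 0.1249]
tcp_rot: [-0.106, 2.166, -2.171]
wrist_force: [-3.0, -2.2, 10.8]
width: -0.002
[ 0.58572983 -0.14624358  0.12494501] [-2.47214552 -2.51629321 10.58889641]
```

```bash
python3 -m jog '[[-0.1,1,0,0,0],[-0.2,2,0,0,0],[-0.3,3,0,0,0],[-0.4,4,0,0,0],[-0.5,5,0,0,0],[-0.6,6,0,0,0],[-0.7,7,0,0,0],[-0.8,8,0,0,0],[-0.8,8,0,0,0],[-0.8,8,0,0,0]]'; python3 - <<'E'
from h import *
F=[];
for i in range(5):
    w=bot.read_camera("wrist"); st=bot.read_state(); F.append(st["wrist_force"])
print(st["tool_pos"],np.mean(F,0))
save(w,"w6.png",None,1.5)
E
```

```text
time: 10.45
tool_pos: [0.586, -0.1398, 0.125]
tcp_rot: [-0.104, 2.161, -2.173]
wrist_force: [0.4, -6.8, 6.8]
width: -0.0
[ 0.58593312 -0.13983241  0.12500209] [ 0.58710822 -7.37884364  7.1478708 ]
```

View pics/w6.png

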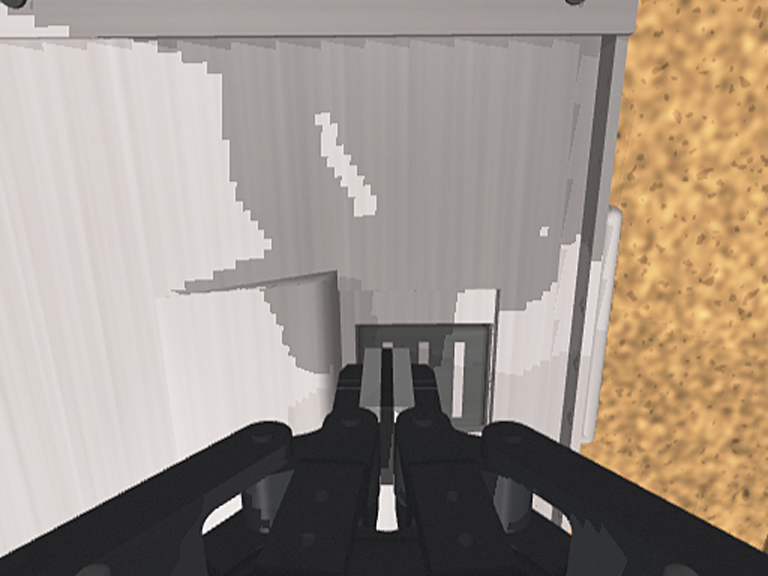

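```bash
python3 -m jog '[[-0.1,0.5,-0.6,0,0],[-0.2,1.5,-1,0,0],[-0.3,2.5,-1,0,0],[-0.4,3.5,-1,0,0],[-0.5,4.5,-1,0,0],[-0.6,5.5,-1,0,0],[-0.7,6.5,-1,0,0],[-0.8,7.5,-1,0,0],[-0.8,8,-1,0,0],[-0.8,8,-1,0,0]]'; python3 - <<'E'
from h import *
F=[];
for i in range(5):
    w=bot.read_camera("wrist"); st=bot.read_state(); F.append(st["wrist_force"])
print(st["tool_pos"],np.mean(F,0))
save(w,"w7.png",None,1.5)
E
```

```text
time: 11.95
tool_pos: [0.5855, -0.1331, 0.125]
tcp_rot: [-0.103, 2.158, -2.175]
wrist_force: [-1.2, -10.7, 10.7]
width: 0.001
[ 0.58545521 -0.13310724  0.12502254] [ -1.45031909 -10.40728058  10.9105325 ]
```

View pics/w7.png

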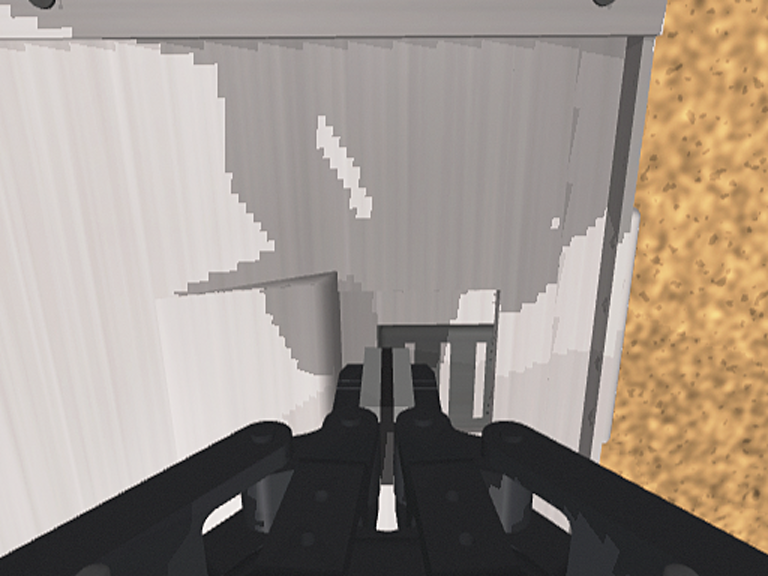

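```bash
python3 -m jog '[[-0.1,1,0,0,0],[-0.2,2,0,0,0],[-0.3,2.5,0,0,0],[-0.4,3.5,0,0,0],[-0.5,5,4,0,0],[-0.7,7,8,0,0],[-1,10,8,0,0],[-1.3,13,8,0,0],[-1.6,16,8,0,0],[-2,20,8,0,0]]'; python3 - <<'E'
from h import *
F=[];
for i in range(5):
    w=bot.read_camera("wrist"); st=bot.read_state(); F.append(st["wrist_force"])
print(st["tool_pos"],np.mean(F,0))
save(w,"w8.png",None,1.5)
E
```

```text
time: 13.45
tool_pos: [0.5813, -0.1109, 0.1296]
tcp_rot: [-0.108, 2.165, -2.173]
wrist_force: [-0.4, -6.8, 2.0]
width: 0.002
[ 0.58115548 -0.11034352  0.12960196] [ 0.64590566 -5.18173909  1.09643427]
```

View pics/w8.png

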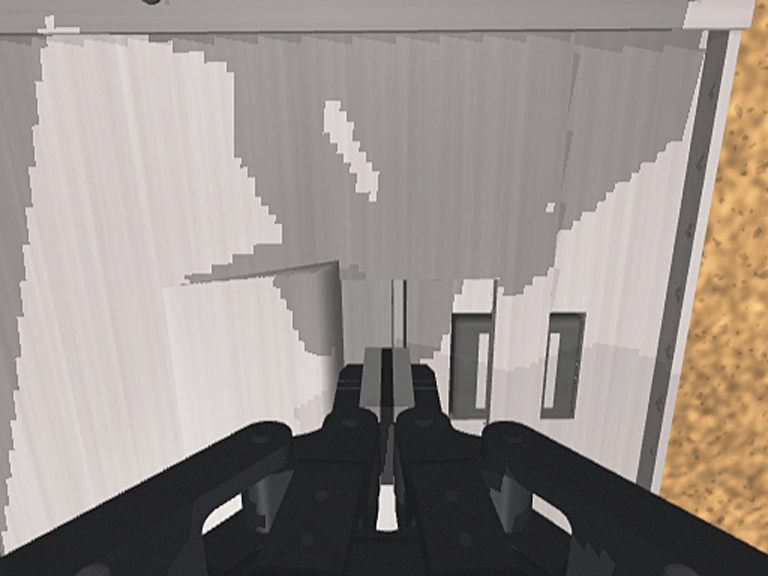

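```bash
python3 -m jog '[[-0.5,5,0,0,0],[-1.1,11,0,0,0],[-1.8,18,0,0,0],[-2.5,25,0,0,0],[-3.2,32,0,0,0],[-3.9,39,0,0,0],[-4.6,46,0,0,0],[-5.3,53,0,0,0],[-6,60,0,0,0],[-6.6,66,0,0,0]]'; python3 -m jog '[[-0.6,6,0,0,0],[-1.3,13,0,0,0],[-2,20,0,0,0],[-2.7,27,0,0,0],[-3.4,34,0,0,0],[-4.1,41,0,0,0],[-4.8,48,0,0,0],[-5.4,54,0,0,0],[-6,60,0,0,0],[-6.4,64,0,0,0]]';python3 - <<'E'
from h import *
F=[];
for i in range(3):
    w=bot.read_camera("wrist"); st=bot.read_state(); F.append(st["wrist_force"])
print(st["tool_pos"],np.mean(F,0))
save(w,"w9.png",None,1.5)
t=bot.read_camera("top"); save(t,"t9.png",(200,130,340,260),5)
E
```

```text
time: 14.95
tool_pos: [0.5738, -0.0424, 0.1296]
tcp_rot: [-0.11, 2.17, -2.17]
wrist_force: [-0.1, -2.7, -1.8]
width: -0.0
time: 16.2
tool_pos: [0.5677, 0.0214, 0.13]
tcp_rot: [-0.109, 2.17, -2.17]
wrist_force: [-1.9, -3.9, -1.0]
width: -0.003
[0.56863043 0.02182533 0.13048268] [ 0.23548716 -0.63658144 -0.03207261]
```

View pics/w9.png

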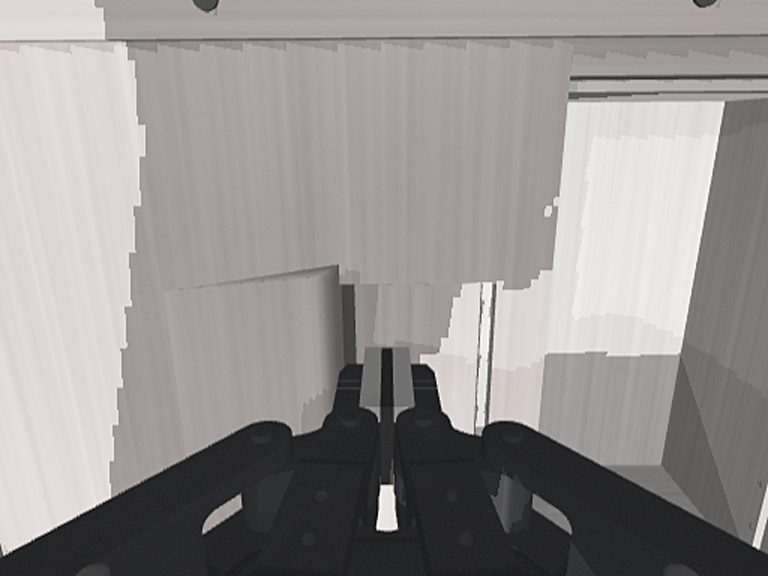

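View pics/t9.png

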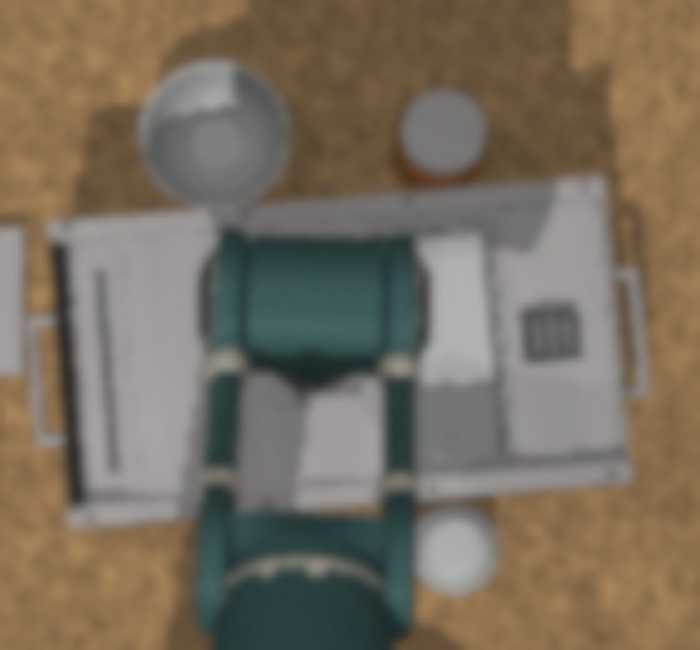

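```bash
python3 -m jog '[[-0.3,3,0,0,0],[-0.7,7,0,0,0],[-1.1,11,0,0,0],[-1.4,14,0,0,0],[-1.7,17,0,0,0],[-1.9,19,0,0,0],[-2,20,0,0,0],[-2.1,21,0,0,0],[-2.2,22,0,0,0],[-2.2,22,0,0,0]]'; python3 -m jog '[[-0.1,0.5,0,0,0],[-0.1,1,0,0,0],[-0.1,1.5,0,0,0],[-0.2,2,0,0,0],[-0.2,2.5,0,0,0],[-0.3,3,0,0,0],[-0.3,3,0,0,0],[-0.3,3,0,0,0],[-0.3,3,0,0,0],[-0.3,3,0,0,0]]'
```

```text
time: 17.65
tool_pos: [0.5655, 0.043, 0.13]
tcp_rot: [-0.109, 2.17, -2.17]
wrist_force: [1.1, -2.6, 2.3]
width: -0.005
time: 18.9
tool_pos: [0.5655, 0.0433, 0.13]
tcp_rot: [-0.11, 2.165, -2.174]
wrist_force: [2.1, -12.3, 3.5]
width: 0.001
```

```bash
python3 -m jog '[[0.2,-4,0,0,0],[0.5,-9,0,0,0],[0.5,-9,0,0,0],[0.5,-9,10,0,0],[0.5,-9,25,0,0],[0.5,-9,50,0,0],[0.5,-9,80,0,0],[0,-40,110,0,0],[-20,-90,130,0,0],[-40,-140,140,0,0]]'; python3 -m jog '[[-15,-40,0,0,0],[-30,-80,0,0,0],[-50,-120,0,0,0],[-70,-160,0,0,0],[-90,-200,0,0,0],[-110,-230,0,0,0],[-110,-230,0,0,0],[-110,-230,0,0,0],[-110,-230,0,0,0],[-110,-230,0,0,0]]'; python3 - <<'E'
from h import *
t=bot.read_camera("top"); save(t,"t10.png",(180,130,340,260),5); s=bot.read_camera("scene"); save(s,"s10.png",(170,150,350,270),4)
st=bot.read_state(); print(st["time"],st["tool_pos"],st["wrist_force"],abs(st["joint_vel"]).max())
E
```

```text
time: 20.15
tool_pos: [0.526, -0.095, 0.2735]
tcp_rot: [-0.106, 2.165, -2.168]
wrist_force: [1.3, 0.2, -0.2]
width: -0.003
time: 21.4
tool_pos: [0.4158, -0.3232, 0.2701]
tcp_rot: [-0.111, 2.169, -2.169]
wrist_force: [-0.0, 0.3, 0.3]
width: 0.002
21.5 [ 0.41569192 -0.32336471  0.26995944] [-0.87530265  0.12225804 -0.81341385] 0.004509414495412716
```

View pics/t10.png

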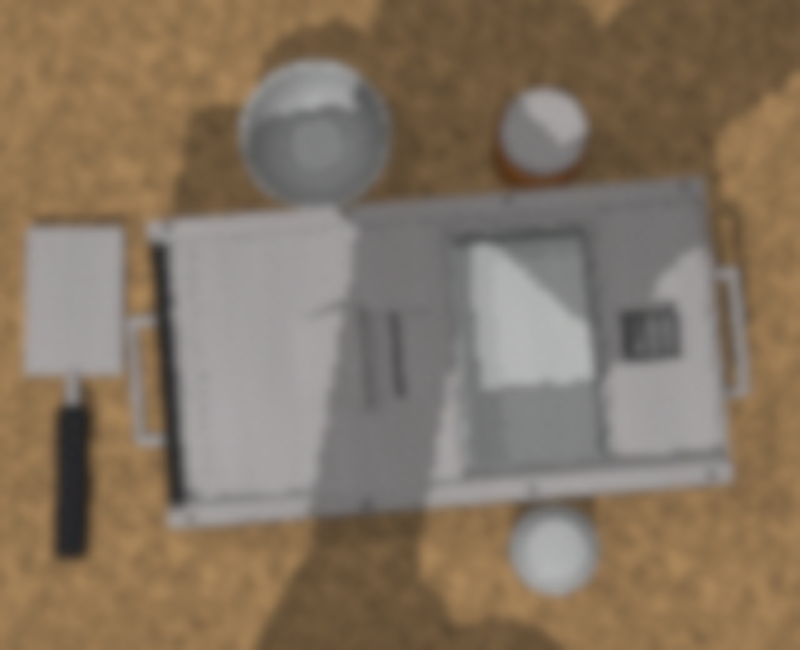

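View pics/s10.png

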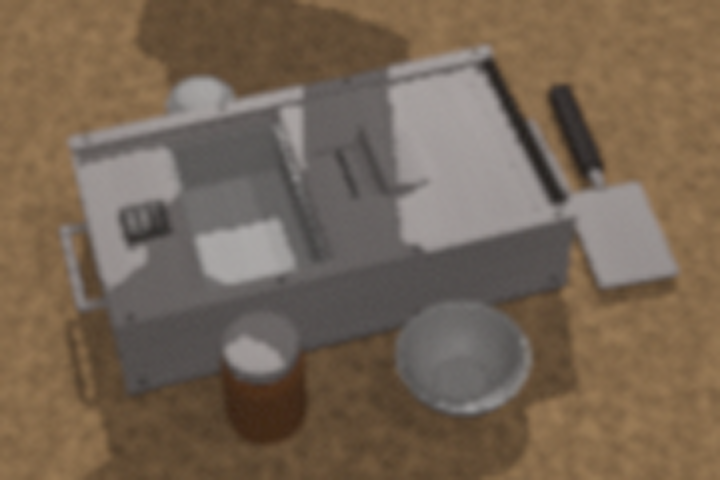

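```bash
python3 - <<'E'
from h import *
t=bot.read_camera("top"); f=lambda u,v:(u/5+180,v/5+130)
a=onz(t,*f(367,360),.115); print(a, np.linalg.norm((a-np.array([.5846,-.1233,.115]))[:2]))
print(bot.finish_job())
E
```

```text
[0.55719878 0.05728192 0.115     ] 0.1826490018163965
the job is handed in; nothing more can be done
None
```

The cover is fully open, the catch is standing up again, and I handed the job in at about 21.5 s of the 38 s allowed. The hand-in reported no verdict.

**What I did:** I pressed the catch fully down with the closed fingertips; the wrist force rose to 10.6 N, above the 6.3 N that holds it down. Still pressing, I pushed the cover about 7–8 mm past the catch. I then raised the fingertips slightly and pushed the cover to its end stop, which I felt as about 12 N with no more movement. Last, I backed off, lifted clear and moved the arm away.

**Last checks:**
- **Cover travel:** the fingertip movement gave about 184 mm and the top camera about 183 mm, against 186 mm at the stop. Both are above the 176 mm needed.
- **Catch and surroundings:** the last pictures show the pan uncovered and the catch free of the cover, apparently up; I did not measure its height. The shaker, jar, bowl and scraper are where they were; the cutter, wheel and cup were out of frame, but the arm did not go near them.
- **Robot:** the wrist force was back at its noise level (about 1 N), so the robot was touching nothing.

**What disagreed:**
- **Catch position:** the wrist camera and the top camera differed by up to 7 mm. I used a value in between and confirmed it with a close-up and the press force.
- **Catch height:** combining two camera views gave 100 mm (top and scene) and 71 mm (wrist and top), against the stated 109 mm. I relied on the force while pressing, which agreed with the stated height.
- **Joint values:** I could not read the cover and catch joints directly, so both steps on the way are judged from forces and pictures.

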